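# Lock the turning head of the ham stand with its cross pin

### The job

Lock the turning head of the ham stand so that a ham cannot roll under the knife: take the round-knobbed locking pin out of the stand's board and stand it in the hole on top of the bearing block, then swing the crank until the pin drops through the cross-hole of the bushing inside, and push the pin down past its spring catch until it is fully home. Do not strain the pin by cranking on once it has dropped or by forcing it, and leave the winged screw in its hole and everything else on the table where it is.

Things in the scene. Friction and masses are not known exactly. Their poses are not given: they have to be found in the camera images.
- stand: ham stand, fixed: wooden board, top 34 mm above the table, with a grey steel bearing block 66 x 44 mm, top at 134 mm. Origin: on the table straight under the hole in the block's top; z up; +y along the turning axle towards the crank, the hoof ring is at -y. The board reaches 299 mm to -y, 69 mm to +y, 89 mm either way in x. The ring (y -60 to -86 mm) sweeps to 141 mm above the table
- bore (a point): centre of the mouth of the pin hole in the block's top, 134 mm above the table: vertical, 9.5 mm in diameter, 26 mm deep down to the bushing, going on 16 mm below the bushing. Axes as the stand's. A pin standing here that has not dropped has its tip 26 mm below this point
- bushing_mid (a point): centre of the bushing hidden in the block, on the axle, 46 mm below the bore's mouth. Brass, 20 mm radius, turns with the crank; two crossed 11 mm holes run through it, so four mouths 90 degrees apart. The head is clamped on it at an unknown angle: the crank's angle does not tell where the mouths are, none is under the bore at the start. Axes as the stand's
- axle (a point): point on the turning axle in the plane of the crank's grip, 88 mm above the table, 107 mm to +y of the stand's origin; axes as the stand's. Turning takes 2 to 4 N at the grip and the head stays where it is left. Once the pin has dropped there is about 0.1 rad of play, then the crank stops hard: 20 N at the grip then loads the pin with some 80 N
- crank_grip (a point): middle of the crank's grip: black sleeve, 19 mm in diameter, 36 mm long, spinning freely about its axis, which is parallel to the axle; it circles the axle at 65 mm radius. It starts within 0.9 rad of straight up, either side. Swinging it to 0.85 rad from straight up on both sides always brings a mouth of the bushing under the bore. The crank turns all the way round
- lock_pin: locking pin, about 40 g: steel shank 8 mm x 78 mm with a 3 mm conical tip, a collar 26 mm wide and 3 mm thick, then a round black knob 22 mm wide and 24 mm high. Origin: the tip's end; z along the pin to the knob, whose middle is 93 mm from the origin. Starts upright in one of two 10 mm wide, 26 mm deep park holes near the board's front edge, tip 8 mm above the table
- pin_collar (a point): underside of the pin's collar, on its axis, 78 mm from the tip; home when it lies on the block's top. With the tip on the unaligned bushing it is 52 mm above the block. When a mouth comes under it the pin falls by 35 to 43 mm, to a spring ball in the block 9 mm short of home; pushing past the ball takes about 5 to 12 N. The pin must not be loaded with more than 120 N against the stand
- wing_screw: spare steel wing screw with two flat wings and a threaded shank of 8 mm, 78 mm tall, standing in the other park hole, to be left there. Origin: the end of its shank, z up
- spice_jar: red-capped spice jar, 106 mm tall, to the left of the stand; bystander, origin under its middle
- salt_mill: small grey-topped salt shaker, 90 mm tall, at the left; bystander, origin under its middle
- fish_tin: flat rounded rectangular food tin with a dark lid, 63 x 105 x 25 mm, lying in front of the stand; bystander, origin under its middle

How it is judged:
By the outcome, as a careful person would: the job done as asked, in the order asked, and still so for the second after the job is handed in, with the robot touching nothing.
It also fails if it takes over 67 s, if anything falls off the work surface, if the arm or the gripper's body presses on something with over 40 N, if the wrist force passes 120 N, or if a joint passes its speed limit or range.

### The arm

A 7-joint arm with a two-finger parallel gripper is mounted at the origin on a cart in front of the work surface, level with it; the furniture and walls round the work are solid. World frame = base frame: x ahead of the robot, y to its left, z up, the work surface at z = 0. Lengths are in m, angles in rad, forces in N, time in s.
With the tool pointing down it reaches from about 0.35 to 0.9 m from the base axis. Payload 8.1 kg.
Tool frame: the origin (TCP) lies midway between the tips of the shut fingers; the grasp point (between the pads) lies bot.grasp_offset behind it (bot.grasp_offset is the distance from the TCP to the grasp point, in m); z points along the fingers, y is the line along which they close (so a half turn about z gives the same grasp; the last joint's range is limited). The gripper opens to 85 mm and grips with 20 to 120 N. Pads are 22 mm wide; open, the fingers measure 114 mm over their backs; the gripper's body (76 mm by 85 mm) begins 54 mm behind the grasp point. The pads swing forward as they close: fully open they stand 13 mm farther back than shut.
Start: joints at [-1.325, 0.434, 0.025, 1.573, -0.012, 1.134, -0.075], TCP at [0.214, 0.587, 0.231] pointing down, gripper open.
Joint ranges: [-2.62, 2.62], [-0.44, 2.09], [-1.27, 1.32], [0.08, 2.57], [-1.32, 4.46], [0.12, 2], [-2.74, 2.74]. Speed limits (rad/s): [2.22, 2.22, 3.01, 3.01, 3.14, 3.14, 3.14].

### API

Orientations are given as a unit quaternion [w, x, y, z].
In Python, from rig import bot, vision gives the robot as it stands.
- The arm moves only by the shell command python3 -m handwheel 'ROWS' [FORCE]. ROWS is JSON, a list of rows, each an object with "xyz": the shift along the world's x, y, z in mm, a list of three; "turn": the turn, a rotation vector about the world's x, y, z in rad, a list of three; "claw": the opening, from -1 (shut) to 1 (fully open). In form: [{"xyz": [dx, dy, dz], "turn": [wx, wy, wz], "claw": claw}, ...]. A call has 1 to 12 rows; each row shifts and turns the commanded pose from where the row before left it; what a row does not reach is not made up. A row lasts 1/8 s, in which the tool goes at most 62.5 mm and 10.7 degrees, less where a joint would pass 70% of its speed; a pose out of reach is approached as far as the arm can. A call is refused whole if a number of a shift passes 62.5 or a number of a turn 0.188, either way. A call with a gripper value outside its range is refused whole. The fingers move at their own pace and stop on an object; FORCE is the grip in N (left out, the last holds). Time passes only in rows, so rows that do not move let the fingers close. It gives the time, the measured TCP pose, the force, the opening and the grip force at its end, in the units of the state.
- bot.state(): the state, without advancing time (a new reading comes with each control period).
- vision.read_camera(name): name is "side" or "top"; returns a dict with "frame" (420x560x3 uint8, red, green, blue), "z_map" (420x560 float32, m along the optical axis (not along the pixel's ray), 0 where there is no reading), "intrinsics" (3x3 intrinsics, pixels), "R" (3x3) and "t" (3): a world point X has camera coordinates R X + t. Camera axes: x right, y down, z forward; pixel columns grow to the right and rows downward; lengths in m; the calibration is good to about 2 mm. A picture is of the moment at which its call begins.
- bot.finish_job(): hands the job in; it is judged then, once.
The state is a dict: "time_s": time; "joints": joint angles; "qd": joint speeds; "tau": joint torques, N m; "eef_pos": TCP position; "tool_rot": TCP orientation; "wrist_force": force on the tool from outside, world axes, zero at the start; "ft_torque": the same for the moment, N m; "gripper_width": opening from 0.0 (shut) to 1.0 (fully open); "gripper_force": force on a finger pad.
Only numpy, scipy, OpenCV 4.12 (cv2) and the standard library are available. Lean on these libraries where they do the work, as an engineer would, in place of code of your own. Each camera call takes 0.05 s, during which the arm holds its last target. There are 200 camera calls.

## Working session

There is one attempt and no reset: what is moved stays moved. The work goes in short steps, Python scripts to look and compute and a shell command to move; the robot and the scene stay as the last step left them, time stands still between calls to the robot, and variables do not carry over. Pictures are saved under pics/ and viewed, at most 10 in all, crops included, and the job is handed in when it is done.

```bash
ls; mkdir -p pics
cat > h.py <<'E'
import numpy as np, cv2
from rig import bot, vision
def snap(name):
    d=vision.read_camera(name); np.savez(''+name+'.npz',**d); return d
def world(d,u,v,z=None):
    K,R,t=d['intrinsics'],d['R'],d['t']
    ray=np.linalg.inv(K)@np.array([u,v,1.])
    if z is None:
        zz=d['z_map'][int(v),int(u)]; return R.T@(ray*zz-t)
    c=-R.T@t; r=R.T@ray; return c+r*(z-c[2])/r[2]
def pix(d,X):
    p=d['intrinsics']@(d['R']@np.array(X)+d['t']); return p[:2]/p[2]
E
python3 - <<'E'
from h import *
for n in('side','top'):
    d=snap(n); cv2.imwrite(f'pics/{n}0.png',cv2.resize(d['frame'][:,:,::-1],(784,588)))
    print(n,-d['R'].T@d['t'],d['R'][2])
print(bot.state(),bot.grasp_offset)
E
```

```text
pics
side [ 0.34191923 -0.56492547  0.62528959] [ 0.13835824  0.80569688 -0.5759423 ]
top [0.25422997 0.14629299 1.20691376] [ 0.18298424 -0.00542721 -0.98310087]
{'time_s': 0.1, 'joints': array([-1.32457105,  0.435164  ,  0.02500805,  1.57400498, -0.0116231 ,
        1.13404086, -0.07510193]), 'qd': array([-1.53775927e-03, -5.54695755e-05,  1.74222368e-03, -2.77256749e-03,
        4.82410776e-04, -2.01262049e-03, -6.94470281e-04]), 'tau': array([ 4.22412646e-03, -6.71753740e+01,  1.02873813e+00, -3.16900313e+01,
        1.58356311e-02,  7.20202675e-03,  1.87424007e-05]), 'eef_pos': array([0.21352347, 0.58689691, 0.23059865]), 'tool_rot': array([-6.46708527e-05,  1.73585007e-01,  9.84818615e-01, -7.33007410e-04]), 'wrist_force': array([-0.0425413 ,  1.18641746, -0.32398487]), 'ft_torque': array([-0.02881489, -0.00521087,  0.02446788]), 'gripper_force': 0.0, 'gripper_width': 1.0039702728930897} 0.0187
```

View pics/side0.png

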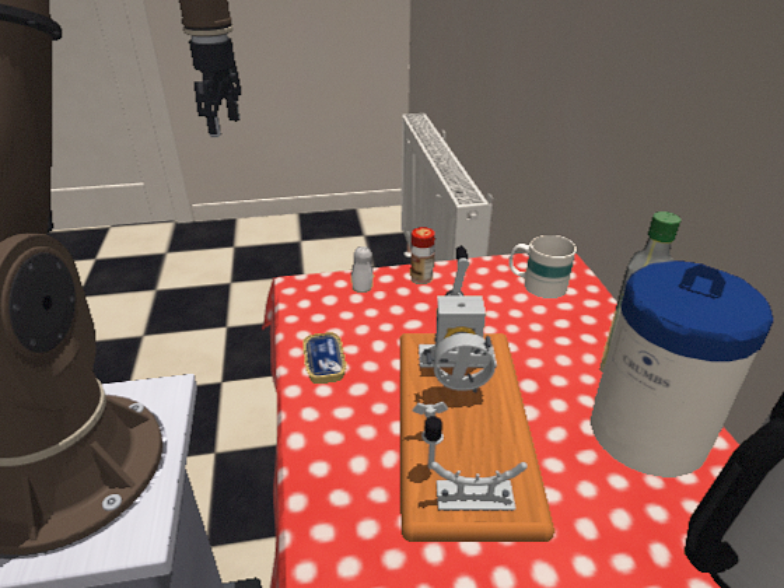

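View pics/top0.png

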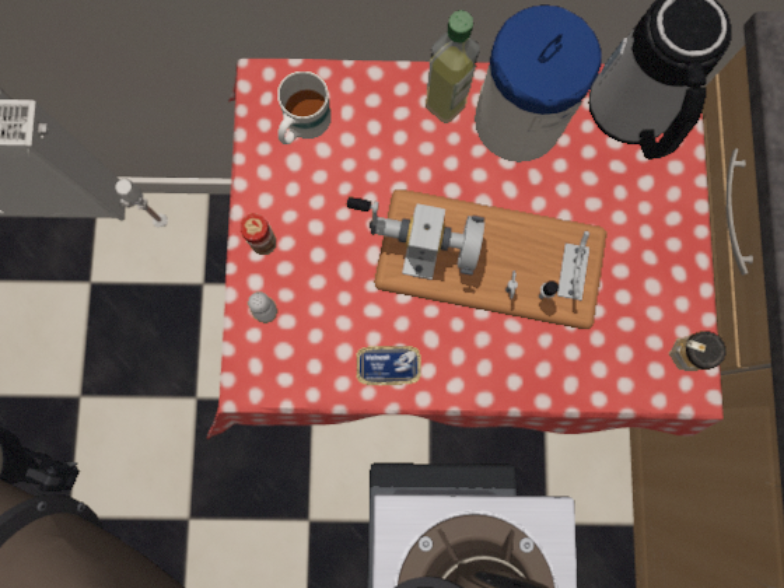

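The side view shows the knob at (433,428), the screw at (430,408), the block at (461,305) and the grip at (461,255). In the top view the knob is at (550,289), the screw at (512,286), the block top at (428,222) and the grip at (359,204). I'll enlarge both.

Run:
```python
import numpy as np,cv2
a=np.load('top.npz')['frame'][125:245,240:440,::-1]; b=np.load('side.npz')['frame'][170:375,270:400,::-1]
cv2.imwrite('pics/c1.png',cv2.resize(a,None,fx=4,fy=4,interpolation=cv2.INTER_CUBIC))
b=cv2.resize(b,None,fx=2.9,fy=2.9,interpolation=cv2.INTER_CUBIC);cv2.imwrite('pics/c2.png',b); print(b.shape)
from h import *
d=dict(np.load('top.npz'))
for n,u,v in[('knob',393,206),('screw',366,204),('block',306,158),('grip',256,146)]: print(n,world(d,u,v))
s=dict(np.load('side.npz'))
for n,u,v in[('knob',309,305),('block',329,218),('grip',329,181),('jar',302,165)]: print(n,world(s,u,v))
```

```text
(594, 377, 3)
knob [ 0.46691796 -0.10443623  0.11556542]
screw [ 0.47651452 -0.05234518  0.0848258 ]
block [0.56320703 0.08277095 0.13921532]
grip [0.58035645 0.18820118 0.1637007 ]
knob [ 0.46775706 -0.11663485  0.11302995]
block [0.55706891 0.08798073 0.1301111 ]
grip [0.57954001 0.17683353 0.16273848]
jar [0.56146068 0.35798804 0.10609701]
```

View pics/c1.png

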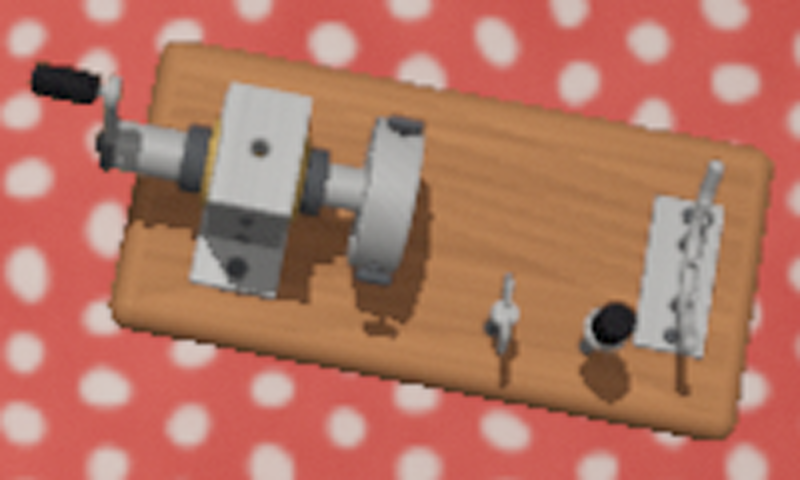

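View pics/c2.png

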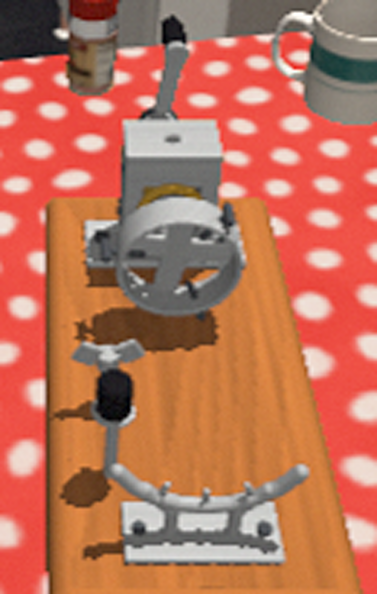

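Run:
```python
from h import *
from scipy.optimize import least_squares
d=dict(np.load('top.npz'));s=dict(np.load('side.npz'))
def tri(a,b):
    r=least_squares(lambda X:np.r_[pix(d,X)-a,pix(s,X)-b],[.5,0,.1]); return r.x.round(4),r.fun.round(2)
tp=lambda u,v:np.array([240+u/4-.4,125+v/4-.4]); sp=lambda u,v:np.array([270+u/2.9-.3,170+v/2.9-.3])
print('bore',tri(tp(260,148),sp(173,139)),world(d,*tp(260,148),.134),world(s,*sp(173,139),.134))
print('knob',tri(tp(613,325),sp(114,395)),world(d,*tp(613,325),.101),world(s,*sp(114,395),.101))
print('screwtop',world(d,*tp(508,315),.07), world(s,*sp(110,355),.075))
print('grip',tri(tp(66,84),sp(173,33)))
# block-top edges for yaw
P=[world(d,*tp(u,v),.134)[:2] for u,v in[(231,84),(312,97),(285,213),(206,203)]];P=np.array(P);print(P.round(4),P.mean(0))
for i in range(4):
    e=P[(i+1)%4]-P[i];print(np.hypot(*e),np.degrees(np.arctan2(e[1],e[0])))
h=cv2.cvtColor(d['frame'],cv2.COLOR_RGB2HSV)
m=((h[...,0]>8)&(h[...,0]<20)&(h[...,1]>90)).astype(np.uint8);m[:125]=0;m[245:]=0;m[:,:260]=0;m[:,440:]=0
v,u=np.nonzero(m);Q=np.array([world(d,a,b,.034)[:2] for a,b in zip(u,v)],np.float32)
r=cv2.minAreaRect(cv2.convexHull(Q));print(r)
```

```text
bore (array([0.557 , 0.0854, 0.1329]), array([-0.  ,  0.04,  0.03, -0.01])) [0.55674291 0.08541234 0.134     ] [0.55642472 0.0839514  0.134     ]
knob (array([ 0.4703, -0.1076,  0.1005]), array([ 0.  , -0.06, -0.05,  0.01])) [ 0.47008182 -0.10746706  0.101     ] [ 0.47027297 -0.10804268  0.101     ]
screwtop [ 0.48094242 -0.05633035  0.07      ] [ 0.48171793 -0.05303081  0.075     ]
grip (array([0.584 , 0.1883, 0.1553]), array([ 0.01, -0.04, -0.04,  0.01]))
[[0.5919 0.101 ]
 [0.5853 0.0577]
 [0.5214 0.0721]
 [0.5262 0.1139]] [0.55621873 0.08617844]
0.04380315190149427 -98.60614876160845
0.06551761810876378 167.36756725592477
0.04206945398096701 83.42983933580295
0.06691082629163146 -11.038776640322382
((0.5337812304496765, -0.025710970163345337), (0.3618537187576294, 0.17637795209884644), 79.72944641113281)
```

```bash
python3 -m handwheel '[{"xyz":[22,-50,0],"turn":[0,0,-0.1],"claw":1},{"xyz":[22,-50,0],"turn":[0,0,-0.1],"claw":1},{"xyz":[22,-50,0],"turn":[0,0,-0.1],"claw":1},{"xyz":[22,-50,0],"turn":[0,0,-0.1],"claw":1},{"xyz":[22,-50,0],"turn":[0,0,-0.1],"claw":1},{"xyz":[22,-50,0],"turn":[0,0,-0.12],"claw":1},{"xyz":[22,-50,0],"turn":[0,0,-0.12],"claw":1},{"xyz":[22,-50,0],"turn":[0,0,-0.12],"claw":1},{"xyz":[22,-50,0],"turn":[0,0,-0.12],"claw":1},{"xyz":[22,-50,0],"turn":[0,0,-0.12],"claw":1},{"xyz":[22,-50,0],"turn":[0,0,-0.15],"claw":1},{"xyz":[10,-50,0],"turn":[0,0,-0.15],"claw":1}]' 40
cat >> h.py <<'E'
from scipy.spatial.transform import Rotation as Rn
def st():
    s=bot.state();q=s['tool_rot'];R=Rn.from_quat([q[1],q[2],q[3],q[0]]).as_matrix()
    print('t',round(s['time_s'],2),'pos',(1000*s['eef_pos']).round(1),'z',R[:,2].round(3),'yaw_close',np.degrees(np.arctan2(R[1,1],R[0,1])).round(1),'F',s['wrist_force'].round(1),'w',round(s['gripper_width'],2),'gf',round(s['gripper_force'],1)); return s
E
python3 -c "from h import *;st()"
```

```text
time_s: 1.6
eef_pos: [0.4663, -0.0144, 0.2313]
tool_rot: [0.0, 0.769, 0.64, 0.0]
wrist_force: [0.3, 0.1, -0.1]
gripper_width: 1.0
gripper_force: 0.0
t 1.6 pos [466.3 -14.4 231.3] z [ 0. -0. -1.] yaw_close -10.5 F [ 0.3  0.1 -0.1] w 1.0 gf 0.0
```

```bash
python3 -m handwheel '[{"xyz":[2,-47,0],"turn":[0,0,0],"claw":0.2},{"xyz":[2,-46,0],"turn":[0,0,0],"claw":0.2},{"xyz":[0,0,-35],"turn":[0,0,0],"claw":0.2},{"xyz":[0,0,-35],"turn":[0,0,0],"claw":0.2},{"xyz":[0,0,-10],"turn":[0,0,0],"claw":0.2},{"xyz":[0,0,0],"turn":[0,0,0],"claw":0.2}]'
python3 - <<'E'
from h import *
st()
d=snap('side');c=d['frame'][200:340,250:400,::-1];cv2.imwrite('pics/g1.png',cv2.resize(c,None,fx=4,fy=4,interpolation=cv2.INTER_CUBIC))
E
```

```text
time_s: 2.35
eef_pos: [0.4694, -0.1056, 0.1513]
tool_rot: [-0.0, 0.767, 0.641, -0.0]
wrist_force: [0.2, 0.3, 0.3]
gripper_width: 0.601
gripper_force: 0.0
t 2.35 pos [ 469.4 -105.6  151.3] z [-0.001 -0.    -1.   ] yaw_close -10.2 F [0.2 0.3 0.3] w 0.6 gf 0.0
```

View pics/g1.png

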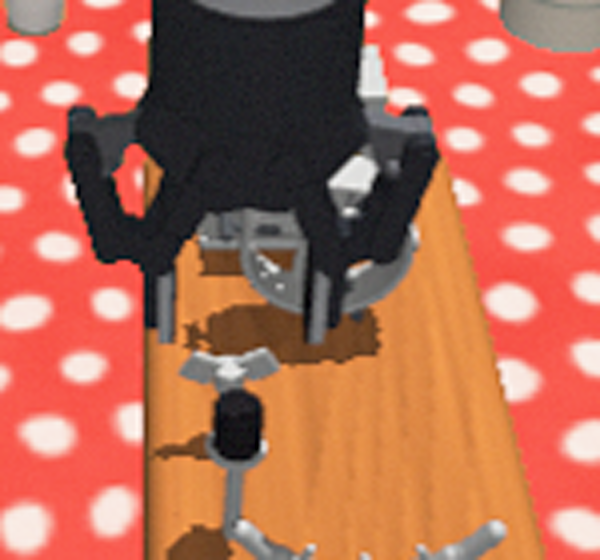

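The fingertips (165 and 318) are centred on the knob at 238, so I'll descend and close.

```bash
python3 -m handwheel '[{"xyz":[0,-2,-30],"turn":[0,0,0],"claw":0.2},{"xyz":[1,0,-20],"turn":[0,0,0],"claw":0.2},{"xyz":[0,0,-10],"turn":[0,0,0],"claw":0.2},{"xyz":[0,0,0],"turn":[0,0,0],"claw":0.2},{"xyz":[0,0,0],"turn":[0,0,0],"claw":-1},{"xyz":[0,0,0],"turn":[0,0,0],"claw":-1},{"xyz":[0,0,0],"turn":[0,0,0],"claw":-1},{"xyz":[0,0,0],"turn":[0,0,0],"claw":-1},{"xyz":[0,0,0],"turn":[0,0,0],"claw":-1}]' 40
```

```text
time_s: 3.52
eef_pos: [0.4713, -0.1078, 0.092]
tool_rot: [0.0, 0.767, 0.641, 0.001]
wrist_force: [-0.8, 0.2, 5.4]
gripper_width: 0.241
gripper_force: 39.2
```

```bash
python3 -m handwheel '[{"xyz":[0,0,10],"turn":[0,0,0],"claw":-1},{"xyz":[0,0,15],"turn":[0,0,0],"claw":-1},{"xyz":[0,0,30],"turn":[0,0,0],"claw":-1},{"xyz":[0,0,40],"turn":[0,0,0],"claw":-1},{"xyz":[0,0,40],"turn":[0,0,0],"claw":-1},{"xyz":[0,0,20],"turn":[0,0,0],"claw":-1},{"xyz":[0,0,0],"turn":[0,0,0],"claw":-1}]'
python3 -m handwheel '[{"xyz":[15,32,0],"turn":[0,0,0],"claw":-1},{"xyz":[15,32,0],"turn":[0,0,0],"claw":-1},{"xyz":[15,32,0],"turn":[0,0,0],"claw":-1},{"xyz":[15,32,0],"turn":[0,0,0],"claw":-1},{"xyz":[15,32,0],"turn":[0,0,0],"claw":-1},{"xyz":[10,32,0],"turn":[0,0,0],"claw":-1},{"xyz":[0,0,0],"turn":[0,0,0],"claw":-1},{"xyz":[0,0,0],"turn":[0,0,0],"claw":-1}]'
python3 - <<'E'
from h import *
s=st()
P=s['eef_pos'];d=snap('side');e=snap('top')
print(pix(d,P),pix(d,P-[0,0,.084]),pix(e,P-[0,0,.084]), pix(d,[.557,.085,.134]))
a=d['frame'][140:280,260:400,::-1];b=e['frame'][100:240,240:380,::-1]
cv2.imwrite('pics/g2.png',cv2.resize(np.hstack([a,b]),(800,400),interpolation=cv2.INTER_CUBIC))
E
```

```text
time_s: 4.4
eef_pos: [0.4714, -0.1079, 0.2483]
tool_rot: [0.001, 0.767, 0.641, 0.002]
wrist_force: [-0.5, -0.1, -0.8]
gripper_width: 0.24
gripper_force: 39.2
time_s: 5.4
eef_pos: [0.555, 0.0835, 0.2456]
tool_rot: [-0.0, 0.767, 0.641, -0.001]
wrist_force: [0.0, -1.0, -0.2]
gripper_width: 0.236
gripper_force: 39.2
t 5.4 pos [555.   83.5 245.6] z [-0.001 -0.001 -1.   ] yaw_close -10.2 F [ 0.  -1.  -0.2] w 0.24 gf 39.2
[332.662139   169.33169644] [329.6473052  206.53925183] [306.27896379 158.80427187] [329.49082821 217.30132236]
```

View pics/g2.png

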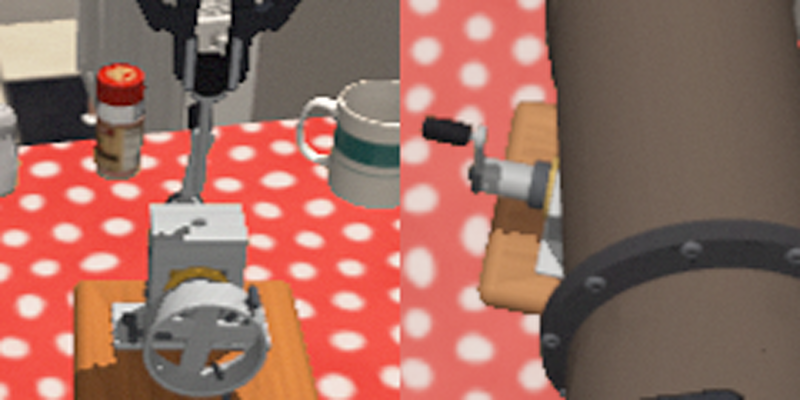

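Run:
```python
from h import *
d=dict(np.load('side.npz'));P=np.array([.555,.0835,.2456])
v,u=np.mgrid[170:222,310:350]
W=np.array([world(d,a,b) for a,b in zip(u.ravel(),v.ravel())])
k=(np.abs(W[:,0]-P[0])<.02)&(np.abs(W[:,1]-P[1])<.03)&(W[:,2]>.145)
for z in np.arange(.145,.25,.006):
    m=k&(abs(W[:,2]-z)<.003)
    if m.any(): print(z.round(3),m.sum(),np.median(W[m],0).round(4),np.ptp(W[m,0]).round(4))
a=d['frame'][150:230,295:365,::-1]
cv2.imwrite('pics/g3.png',cv2.resize(a,None,fx=7,fy=7,interpolation=cv2.INTER_CUBIC))
```

```text
0.163 5 [0.5529 0.0815 0.1648] 0.0052
0.169 10 [0.5516 0.0816 0.1695] 0.0076
0.175 10 [0.5529 0.0806 0.1748] 0.0069
0.181 11 [0.5519 0.0809 0.1818] 0.0065
0.187 12 [0.5523 0.0816 0.187 ] 0.0064
0.193 10 [0.552  0.0811 0.1934] 0.0055
0.199 11 [0.5522 0.082  0.1987] 0.0072
0.205 10 [0.5527 0.081  0.2052] 0.0062
0.211 10 [0.5528 0.0817 0.2101] 0.0058
0.217 14 [0.5522 0.0814 0.2167] 0.0052
0.223 14 [0.5527 0.0813 0.2239] 0.0077
0.229 10 [0.5528 0.0817 0.2296] 0.0057
0.235 3 [0.5516 0.0801 0.2334] 0.0032
0.241 34 [0.5507 0.0747 0.2419] 0.0225
0.247 35 [0.5524 0.075  0.2471] 0.0312
```

View pics/g3.png

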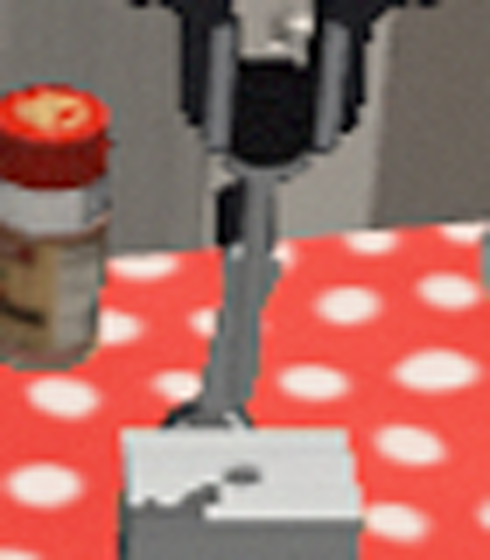

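Run:
```python
from h import *
d=dict(np.load('side.npz'));P=np.array([.555,.0835,.2456])
u0,v0=295+242/7-.43,150+475/7-.43
W=[world(d,u,v) for u in range(322,338) for v in range(213,222) if abs(u-u0)+abs(v-v0)>5]
W=np.array(W);k=abs(W[:,2]-np.median(W[:,2]))<.006;print('block z',np.median(W[k,2]))
print('hole',u0,v0,world(d,u0,v0,np.median(W[k,2])),world(d,u0,v0,.134))
for z in(.165,.18,.195,.21,.225): print(z,pix(d,[.555,.0835,z]))
g=d['frame'].astype(int)
for v in(179,180,182): print(v,g[v,324:338].tolist())
```

```text
block z 0.13425854908327123
hole 329.14142857142855 217.42714285714285 [0.55607629 0.08436387 0.13425855] [0.55618905 0.08470575 0.134     ]
0.165 [329.76102752 205.12930466]
0.18 [330.2754508  198.78048352]
0.195 [330.80098816 192.29449663]
0.21 [331.3380037  185.66685026]
0.225 [331.88687762 178.89285224]
179 [[143, 137, 129], [119, 115, 110], [10, 9, 12], [19, 20, 26], [27, 27, 31], [39, 40, 39], [85, 84, 85], [111, 109, 108], [111, 110, 108], [95, 94, 93], [122, 117, 111], [156, 150, 143], [155, 149, 141], [153, 148, 139]]
180 [[143, 137, 129], [121, 115, 108], [10, 12, 12], [18, 18, 23], [24, 24, 27], [49, 46, 48], [89, 90, 90], [115, 115, 112], [111, 112, 108], [90, 92, 93], [122, 117, 111], [156, 150, 142], [153, 147, 139], [155, 151, 141]]
182 [[142, 137, 129], [118, 112, 107], [6, 12, 12], [25, 24, 28], [19, 18, 23], [57, 60, 57], [95, 94, 93], [111, 112, 111], [110, 110, 111], [78, 78, 80], [118, 114, 106], [156, 152, 143], [152, 148, 138], [152, 148, 140]]
```

```bash
python3 -m handwheel '[{"xyz":[1.7,1.3,-10],"turn":[0,0,0],"claw":-1},{"xyz":[0,0,-13],"turn":[0,0,0],"claw":-1},{"xyz":[0,0,0],"turn":[0,0,0],"claw":-1},{"xyz":[0,0,-4],"turn":[0,0,0],"claw":-1},{"xyz":[0,0,-3],"turn":[0,0,0],"claw":-1},{"xyz":[0,0,0],"turn":[0,0,0],"claw":-1}]'
python3 -m handwheel '[{"xyz":[0,0,-2],"turn":[0,0,0],"claw":-1},{"xyz":[0,0,-1],"turn":[0,0,0],"claw":-1},{"xyz":[0,0,0],"turn":[0,0,0],"claw":-1}]'
```

```text
time_s: 6.25
eef_pos: [0.5573, 0.0857, 0.2162]
tool_rot: [-0.0, 0.767, 0.641, -0.0]
wrist_force: [1.1, -0.1, -1.5]
gripper_width: 0.243
gripper_force: 39.2
time_s: 6.62
eef_pos: [0.5573, 0.0857, 0.2133]
tool_rot: [-0.0, 0.767, 0.641, -0.0]
wrist_force: [-0.0, -0.5, 1.0]
gripper_width: 0.241
gripper_force: 39.2
```

```bash
python3 -m handwheel '[{"xyz":[0,0,-3],"turn":[0,0,0],"claw":-1},{"xyz":[0,0,-3],"turn":[0,0,0],"claw":-1},{"xyz":[0,0,0],"turn":[0,0,0],"claw":-1}]' ; python3 -m handwheel '[{"xyz":[0,0,-3],"turn":[0,0,0],"claw":-1},{"xyz":[0,0,-4],"turn":[0,0,0],"claw":-1},{"xyz":[0,0,-4],"turn":[0,0,0],"claw":-1},{"xyz":[0,0,0],"turn":[0,0,0],"claw":-1}]'
```

```text
time_s: 7.0
eef_pos: [0.5571, 0.0857, 0.207]
tool_rot: [-0.0, 0.767, 0.641, -0.0]
wrist_force: [0.0, -0.4, -0.0]
gripper_width: 0.241
gripper_force: 39.2
time_s: 7.5
eef_pos: [0.557, 0.0856, 0.1959]
tool_rot: [-0.0, 0.767, 0.641, -0.0]
wrist_force: [0.0, 0.1, -0.1]
gripper_width: 0.242
gripper_force: 39.2
```

```bash
python3 -m handwheel '[{"xyz":[0,0,-2],"turn":[0,0,0],"claw":-1},{"xyz":[0,0,0],"turn":[0,0,0],"claw":-0.2},{"xyz":[0,0,0],"turn":[0,0,0],"claw":-0.2},{"xyz":[0,0,0],"turn":[0,0,0],"claw":0},{"xyz":[0,0,15],"turn":[0,0,0],"claw":0},{"xyz":[0,0,30],"turn":[0,0,0],"claw":0},{"xyz":[0,0,21],"turn":[0,0,0],"claw":0},{"xyz":[9,35,0],"turn":[0,0,0],"claw":0},{"xyz":[9,35,0],"turn":[0,0,0],"claw":0},{"xyz":[9,34,0],"turn":[0,0,0],"claw":0},{"xyz":[0,0,-30],"turn":[0,0,0],"claw":0},{"xyz":[0,0,0],"turn":[0,0,0],"claw":0}]' 20
python3 - <<'E'
from h import *
s=st();d=snap('side');e=snap('top')
a=d['frame'][140:280,260:400,::-1];b=e['frame'][90:230,220:360,::-1]
cv2.imwrite('pics/k1.png',cv2.resize(np.hstack([a,b]),(800,400),interpolation=cv2.INTER_CUBIC))
E
```

```text
time_s: 9.0
eef_pos: [0.5832, 0.1897, 0.2294]
tool_rot: [-0.0, 0.767, 0.642, -0.002]
wrist_force: [-0.2, -0.1, 0.4]
gripper_width: 0.503
gripper_force: 0.0
t 9.0 pos [583.2 189.7 229.4] z [-0.003 -0.002 -1.   ] yaw_close -10.2 F [-0.2 -0.1  0.4] w 0.5 gf 0.0
```

View pics/k1.png

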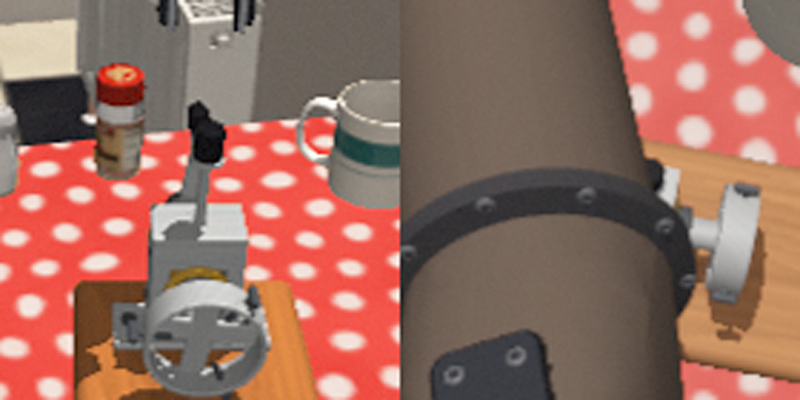

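The side view shows the pin standing in the bore, with its knob at (208,143) and the grip behind it at (197,115). Now I'll grasp the grip and set up a check for the pin dropping.

```bash
cat > chk.py <<'E'
from h import *
import sys
d=vision.read_camera('side');K,R,t=d['intrinsics'],d['R'],d['t']
v,u=np.mgrid[130:240,290:370];z=d['z_map'][130:240,290:370]
W=(np.stack([u,v,np.ones_like(u)],-1)@np.linalg.inv(K).T*z[...,None]-t)@R
m=(np.hypot(W[...,0]-.557,W[...,1]-.0856)<.02)&(W[...,2]>.139)
top=np.percentile(W[m][:,2],98) if m.any() else 0
s=bot.state();print('t %.2f top %.4f'%(s['time_s'],top),(1000*s['eef_pos']).round(1),s['wrist_force'].round(1))
sys.exit(0 if top>.203 and np.linalg.norm(s['wrist_force'])<18 else 1)
E
python3 -m handwheel '[{"xyz":[0,0,-40],"turn":[0,0,0],"claw":0},{"xyz":[0,0,-40],"turn":[0,0,0],"claw":0},{"xyz":[0.5,0,-17],"turn":[0,0,0],"claw":0},{"xyz":[0,0,0],"turn":[0,0,0],"claw":0},{"xyz":[0,0,0],"turn":[0,0,0],"claw":-0.9},{"xyz":[0,0,0],"turn":[0,0,0],"claw":-0.9},{"xyz":[0,0,0],"turn":[0,0,0],"claw":-0.9},{"xyz":[0,0,0],"turn":[0,0,0],"claw":-0.9}]' 20; python3 chk.py
```

```text
time_s: 10.1
eef_pos: [0.586, 0.19, 0.1347]
tool_rot: [0.0, 0.767, 0.641, 0.001]
wrist_force: [-0.3, 0.8, 7.3]
gripper_width: 0.214
gripper_force: 20.9
t 10.15 top 0.2138 [586.  190.  134.7] [-0.3  1.1  6.8]
```

```bash
q(){ tail -n 0; }
python3 -m handwheel '[{"xyz":[3.8,-0.7,0.5],"turn":[0,0,0],"claw":-0.9},{"xyz":[0,0,0],"turn":[0,0,0],"claw":-0.9}]' | q; python3 chk.py &&
python3 -m handwheel '[{"xyz":[3.7,-0.7,-0.9],"turn":[0,0,0],"claw":-0.9},{"xyz":[0,0,0],"turn":[0,0,0],"claw":-0.9}]' | q && python3 chk.py &&
python3 -m handwheel '[{"xyz":[3.7,-0.7,-1.2],"turn":[0,0,0],"claw":-0.9},{"xyz":[0,0,0],"turn":[0,0,0],"claw":-0.9}]' | q && python3 chk.py &&
python3 -m handwheel '[{"xyz":[3.6,-0.6,-1.4],"turn":[0,0,0],"claw":-0.9},{"xyz":[0,0,0],"turn":[0,0,0],"claw":-0.9}]' | q && python3 chk.py
```

```text
t 10.45 top 0.2139 [589.  189.3 134.3] [-1.2  1.5  5.4]
t 10.75 top 0.2137 [593.  188.6 133.3] [1.7 1.5 5.5]
t 11.05 top 0.2136 [596.7 187.9 132.1] [1.9 1.7 4.9]
t 11.35 top 0.2136 [600.4 187.2 130.7] [2.8 2.2 3.7]Exception ignored on flushing sys.stdout:
BrokenPipeError: [Errno 32] Broken pipe
Exception ignored on flushing sys.stdout:
BrokenPipeError: [Errno 32] Broken pipe
Exception ignored on flushing sys.stdout:
BrokenPipeError: [Errno 32] Broken pipe
Exception ignored on flushing sys.stdout:
BrokenPipeError: [Errno 32] Broken pipe
```

```bash
python3 -m handwheel '[{"xyz":[3.5,-0.6,-1.6],"turn":[0,0,0],"claw":-0.9},{"xyz":[0,0,0],"turn":[0,0,0],"claw":-0.9}]' >/dev/null && python3 chk.py &&
python3 -m handwheel '[{"xyz":[3.4,-0.6,-1.8],"turn":[0,0,0],"claw":-0.9},{"xyz":[0,0,0],"turn":[0,0,0],"claw":-0.9}]' >/dev/null && python3 chk.py &&
python3 -m handwheel '[{"xyz":[3.3,-0.6,-2.0],"turn":[0,0,0],"claw":-0.9},{"xyz":[0,0,0],"turn":[0,0,0],"claw":-0.9}]' >/dev/null && python3 chk.py &&
python3 -m handwheel '[{"xyz":[3.2,-0.6,-2.2],"turn":[0,0,0],"claw":-0.9},{"xyz":[0,0,0],"turn":[0,0,0],"claw":-0.9}]' >/dev/null && python3 chk.py &&
python3 -m handwheel '[{"xyz":[3.0,-0.6,-2.4],"turn":[0,0,0],"claw":-0.9},{"xyz":[0,0,0],"turn":[0,0,0],"claw":-0.9}]' >/dev/null && python3 chk.py &&
python3 -m handwheel '[{"xyz":[2.9,-0.5,-2.6],"turn":[0,0,0],"claw":-0.9},{"xyz":[0,0,0],"turn":[0,0,0],"claw":-0.9}]' >/dev/null && python3 chk.py &&
python3 -m handwheel '[{"xyz":[2.7,-0.5,-2.8],"turn":[0,0,0],"claw":-0.9},{"xyz":[0,0,0],"turn":[0,0,0],"claw":-0.9}]' >/dev/null && python3 chk.py &&
python3 -m handwheel '[{"xyz":[2.6,-0.5,-2.9],"turn":[0,0,0],"claw":-0.9},{"xyz":[0,0,0],"turn":[0,0,0],"claw":-0.9}]' >/dev/null && python3 chk.py
```

```text
t 11.65 top 0.2138 [603.9 186.6 129.1] [2.9 2.2 3.8]
t 11.95 top 0.2134 [607.3 186.  127.2] [2.9 2.1 4.4]
t 12.25 top 0.2136 [610.6 185.4 125.2] [3.1 3.5 3.9]
t 12.55 top 0.2137 [613.7 184.8 123. ] [3.1 2.2 4.2]
t 12.85 top 0.2135 [616.7 184.3 120.6] [4.2 2.7 3.7]
t 13.15 top 0.2133 [619.6 183.8 117.9] [4.7 2.5 4.2]
t 13.45 top 0.1983 [622.4 183.2 115.1] [4.8 2.1 3.4]
```

```bash
python3 -m handwheel '[{"xyz":[0,0,0],"turn":[0,0,0],"claw":-0.9},{"xyz":[0,0,0],"turn":[0,0,0],"claw":-0.9}]' >/dev/null; python3 chk.py; python3 chk.py
```

```text
t 13.75 top 0.1789 [622.4 183.2 115.1] [4.8 2.4 3.4]
t 13.80 top 0.1787 [622.4 183.3 115.1] [5.6 3.2 4. ]
```

```bash
python3 -m handwheel '[{"xyz":[0,0,0],"turn":[0,0,0],"claw":-0.2},{"xyz":[0,0,0],"turn":[0,0,0],"claw":0},{"xyz":[0,0,0],"turn":[0,0,0],"claw":0},{"xyz":[0,0,30],"turn":[0,0,0],"claw":0},{"xyz":[0,0,45],"turn":[0,0,0],"claw":0},{"xyz":[0,0,45],"turn":[0,0,0],"claw":-1},{"xyz":[-22,-33,0],"turn":[0,0,0],"claw":-1},{"xyz":[-22,-33,0],"turn":[0,0,0],"claw":-1},{"xyz":[-21,-32,0],"turn":[0,0,0],"claw":-1},{"xyz":[0,0,-20],"turn":[0,0,0],"claw":-1},{"xyz":[0,0,-15],"turn":[0,0,0],"claw":-1},{"xyz":[0,0,0],"turn":[0,0,0],"claw":-1}]'
python3 - <<'E'
from h import *
s=st();d=snap('side')
a=d['frame'][130:250,260:400,::-1]
cv2.imwrite('pics/p1.png',cv2.resize(a,None,fx=4.5,fy=4.5,interpolation=cv2.INTER_CUBIC))
E
```

```text
time_s: 15.3
eef_pos: [0.5558, 0.0854, 0.1986]
tool_rot: [-0.001, 0.767, 0.642, -0.001]
wrist_force: [-0.9, -0.2, 0.7]
gripper_width: -0.003
gripper_force: 0.0
t 15.3 pos [555.8  85.4 198.6] z [-0.003 -0.001 -1.   ] yaw_close -10.2 F [-0.9 -0.2  0.7] w -0.0 gf 0.0
```

View pics/p1.png

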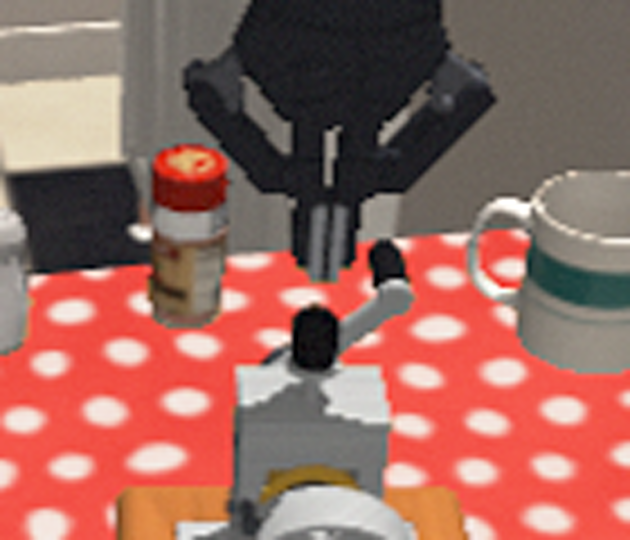

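The pin has dropped: its knob is at (315,338), just above the block, and the shut fingers (325,270) are over it. I'll push down gently.

```bash
python3 -m handwheel '[{"xyz":[0.5,0,-10],"turn":[0,0,0],"claw":-1},{"xyz":[0,0,-10],"turn":[0,0,0],"claw":-1},{"xyz":[0,0,0],"turn":[0,0,0],"claw":-1}]'|sed -n '1,2p;4p'
python3 -m handwheel '[{"xyz":[0,0,-2],"turn":[0,0,0],"claw":-1},{"xyz":[0,0,-2],"turn":[0,0,0],"claw":-1},{"xyz":[0,0,0],"turn":[0,0,0],"claw":-1}]'|sed -n '1,2p;4p'
python3 -m handwheel '[{"xyz":[0,0,-2],"turn":[0,0,0],"claw":-1},{"xyz":[0,0,-2],"turn":[0,0,0],"claw":-1},{"xyz":[0,0,0],"turn":[0,0,0],"claw":-1}]'|sed -n '1,2p;4p'
```

```text
time_s: 15.72
eef_pos: [0.5565, 0.085, 0.1789]
wrist_force: [0.2, -0.2, -0.9]
time_s: 16.1
eef_pos: [0.5572, 0.085, 0.176]
wrist_force: [-0.2, -0.1, -1.1]
time_s: 16.48
eef_pos: [0.5571, 0.085, 0.1718]
wrist_force: [0.3, 0.5, -0.3]
```

```bash
python3 -m handwheel '[{"xyz":[0,0,-2],"turn":[0,0,0],"claw":-1},{"xyz":[0,0,0],"turn":[0,0,0],"claw":-1}]'|sed -n '1,2p;4p'
python3 -m handwheel '[{"xyz":[0,0,-2],"turn":[0,0,0],"claw":-1},{"xyz":[0,0,0],"turn":[0,0,0],"claw":-1}]'|sed -n '1,2p;4p'
python3 -m handwheel '[{"xyz":[0,0,-2],"turn":[0,0,0],"claw":-1},{"xyz":[0,0,0],"turn":[0,0,0],"claw":-1}]'|sed -n '1,2p;4p'
```

```text
time_s: 16.73
eef_pos: [0.5571, 0.0849, 0.1698]
wrist_force: [0.3, -0.7, 0.6]
time_s: 16.98
eef_pos: [0.5572, 0.085, 0.1678]
wrist_force: [1.1, 0.0, 0.4]
time_s: 17.23
eef_pos: [0.5572, 0.085, 0.166]
wrist_force: [-0.2, 0.5, 2.6]
```

```bash
python3 chk.py
python3 -m handwheel '[{"xyz":[0,0,-1.5],"turn":[0,0,0],"claw":-1},{"xyz":[0,0,0],"turn":[0,0,0],"claw":-1}]'|sed -n '1,2p;4p'
python3 -m handwheel '[{"xyz":[0,0,-1.5],"turn":[0,0,0],"claw":-1},{"xyz":[0,0,0],"turn":[0,0,0],"claw":-1}]'|sed -n '1,2p;4p'
```

```text
t 17.27 top 0.2798 [557.2  85.  166. ] [-0.2  0.3  2.4]
time_s: 17.52
eef_pos: [0.5572, 0.085, 0.1645]
wrist_force: [0.5, 0.0, 3.3]
time_s: 17.77
eef_pos: [0.5573, 0.085, 0.163]
wrist_force: [-0.9, -0.1, 4.5]
```

```bash
python3 -m handwheel '[{"xyz":[0,0,-1],"turn":[0,0,0],"claw":-1},{"xyz":[0,0,0],"turn":[0,0,0],"claw":-1}]'|sed -n '1,2p;4p'
python3 -m handwheel '[{"xyz":[0,0,-1],"turn":[0,0,0],"claw":-1},{"xyz":[0,0,0],"turn":[0,0,0],"claw":-1}]'|sed -n '1,2p;4p'
python3 -m handwheel '[{"xyz":[0,0,-1],"turn":[0,0,0],"claw":-1},{"xyz":[0,0,0],"turn":[0,0,0],"claw":-1}]'|sed -n '1,2p;4p'
```

```text
time_s: 18.02
eef_pos: [0.5572, 0.0851, 0.162]
wrist_force: [0.1, 1.1, 4.8]
time_s: 18.27
eef_pos: [0.5576, 0.085, 0.1615]
wrist_force: [-2.3, 1.5, 9.2]
time_s: 18.52
eef_pos: [0.5581, 0.0851, 0.1613]
wrist_force: [-2.1, 0.7, 15.6]
```

```bash
python3 -m handwheel '[{"xyz":[0,0,10],"turn":[0,0,0],"claw":-1},{"xyz":[0,0,30],"turn":[0,0,0],"claw":-1},{"xyz":[0,0,40],"turn":[0,0,0],"claw":-1},{"xyz":[0,0,0],"turn":[0,0,0],"claw":-1}]'>/dev/null; python3 chk.py
python3 - <<'E'
from h import *
s=st();d=snap('side')
print([pix(d,[.557,.0856,z]).round(1) for z in(.134,.161,.17)])
a=d['frame'][170:240,285:375,::-1]
cv2.imwrite('pics/p2.png',cv2.resize(a,None,fx=8,fy=8,interpolation=cv2.INTER_CUBIC))
E
```

```text
t 19.07 top 0.3274 [557.6  84.9 240.8] [ 0.1  0.6 -1.1]
t 19.07 pos [557.6  84.9 240.8] z [ 0.002  0.001 -1.   ] yaw_close -10.2 F [ 0.1  0.6 -1.1] w -0.0 gf 0.0
[array([329.4, 217.1]), array([330.3, 206.1]), array([330.6, 202.3])]
```

View pics/p2.png

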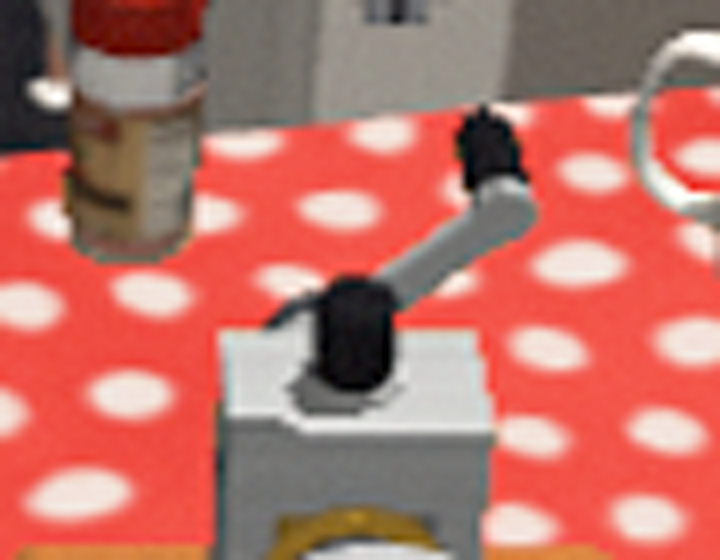

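Run:
```python
from h import *
d=dict(np.load('side.npz'))
W=np.array([world(d,u,v) for v in range(190,228) for u in range(315,345)])
m=(np.hypot(W[:,0]-.557,W[:,1]-.0856)<.02)&(W[:,2]>.139)&(W[:,2]<.19)
print('knob top',np.percentile(W[m,2],98), 'clk',bot.state()['time_s'])
m=(np.hypot(W[:,0]-.557,W[:,1]-.0856)>.02)&(np.hypot(W[:,0]-.557,W[:,1]-.0856)<.028)&(abs(W[:,2]-.134)<.006);print('block',np.median(W[m,2]))
```

```text
knob top 0.16263329619035358 clk 19.125
block 0.13394077050758163
```

```bash
python3 -m handwheel '[{"xyz":[0,0,-40],"turn":[0,0,0],"claw":-1},{"xyz":[0,0,-30],"turn":[0,0,0],"claw":-1},{"xyz":[0,0,-7],"turn":[0,0,0],"claw":-1},{"xyz":[0,0,0],"turn":[0,0,0],"claw":-1}]'|sed -n '1,2p;4p'
python3 -m handwheel '[{"xyz":[0,0,-2],"turn":[0,0,0],"claw":-1},{"xyz":[0,0,0],"turn":[0,0,0],"claw":-1}]'|sed -n '1,2p;4p'
python3 -m handwheel '[{"xyz":[0,0,-2],"turn":[0,0,0],"claw":-1},{"xyz":[0,0,0],"turn":[0,0,0],"claw":-1}]'|sed -n '1,2p;4p'
python3 -m handwheel '[{"xyz":[0,0,-1.5],"turn":[0,0,0],"claw":-1},{"xyz":[0,0,0],"turn":[0,0,0],"claw":-1}]'|sed -n '1,2p;4p'
```

```text
time_s: 19.62
eef_pos: [0.5566, 0.0848, 0.1624]
wrist_force: [0.6, -0.4, 0.0]
time_s: 19.88
eef_pos: [0.5573, 0.0849, 0.1614]
wrist_force: [-1.2, -0.4, 4.7]
time_s: 20.12
eef_pos: [0.5579, 0.085, 0.1611]
wrist_force: [-5.5, 1.1, 21.8]
time_s: 20.38
eef_pos: [0.5582, 0.085, 0.1609]
wrist_force: [-12.1, -0.1, 37.2]
```

The push hits a hard stop at 0.161 m, which is exactly the height of the knob's top when the pin is home. I'll retreat and hand in.

```bash
python3 -m handwheel '[{"xyz":[0,0,8],"turn":[0,0,0],"claw":-1},{"xyz":[0,0,30],"turn":[0,0,0],"claw":-1},{"xyz":[0,0,50],"turn":[0,0,0],"claw":-1},{"xyz":[0,0,0],"turn":[0,0,0],"claw":-1},{"xyz":[0,0,0],"turn":[0,0,0],"claw":-1}]'|sed -n '1,2p;4p'
python3 -c "
from h import *
d=snap('side')
W=np.array([world(d,u,v) for v in range(190,228) for u in range(315,345)])
m=(np.hypot(W[:,0]-.557,W[:,1]-.0856)<.02)&(W[:,2]>.139)&(W[:,2]<.19)
print(np.percentile(W[m,2],98)); print(bot.finish_job())"
```

```text
time_s: 21.0
eef_pos: [0.5568, 0.0851, 0.245]
wrist_force: [-0.1, 0.0, -0.9]
0.16267087926209234
the job is handed in; nothing more can be done
None
```

The locking pin is in the bearing block, dropped through the bushing and pushed fully home (hard stop at 0.161 m, wrist force about 39 N at most), and I handed the job in at 21 s with the arm clear of everything and the wing screw and other items left alone.

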